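# Put the tape measure and the wood block away by height

### The job

Put the yellow tape measure and the wooden block away in the small two-tier plywood rack, each in the tier whose headroom suits its height: the tall tape measure in the roomy lower tier, the low block in the tight upper tier. Set each one upright on the tier's floor, lengthwise front to back, with its rear end at least 2 cm under that tier's cover; the front part may stay out on the open step. The tape measure's metal tongue must point out of the rack, towards its open front.

Things in the scene. Friction and masses are not known exactly. Their poses are not given: they have to be found in the camera images.
- tape_measure: Yellow/black tape measure standing on edge, loose, 0.28 kg. Origin: centre of underside, z up. Body 63 mm high, from y=-22 (front) to y=+45 mm (rear), 36 mm thick (x=-19..17), plus a belt clip to x=21 at y=3..32. A thin metal tongue, under 12 mm high, sticks out in front, y=-22..-46. Grasp across x, e.g. at y=-10, clear of the clip.
- wood_block: Plain rectangular offcut of light wood, loose, 0.06 kg: 40 mm along x, 85 mm along y, 38 mm high. Origin: centre of its underside; z up. Its two ends are alike. Grasp it across x.
- lower_tier (a point): Fixed stepped plywood rack, 170 deep, 160 wide, 150 mm high, covers edged blue. Point on the lower floor (8 mm above bench), mid-width, under its cover's front edge. x points into the rack, y left looking in, z up. Open step x=-60..0 mm, free above and at the sides. From x=0: cover (8 mm thick, is the upper floor), headroom 76, inner width 144, back at x=104.
- upper_tier (a point): Same rack and axes, upper tier: point on its floor, mid-width, under the front edge of its cover; 55 mm further in (x) and 84 mm higher than lower_tier. Open step x=-55..0 mm, free above and at the sides. From x=0: cover 8 mm thick (nothing above it), headroom 50, inner width 144, back at x=49.

How it is judged:
By the outcome, as a careful person would: the job done as asked, in the order asked, and still so for the second after the job is handed in, with the robot touching nothing.
It also fails if it takes over 72 s, if anything falls off the work surface, if the arm or the gripper's body presses on something with over 40 N, if the wrist force passes 120 N, or if a joint passes its speed limit or range.

### The arm

A 6-joint arm with a two-finger parallel gripper is mounted at the origin on a cart in front of the work surface, level with it; the furniture and walls round the work are solid. World frame = base frame: x ahead of the robot, y to its left, z up, the work surface at z = 0. Lengths are in m, angles in rad, forces in N, time in s.
With the tool pointing down it reaches from about 0.35 to 0.95 m from the base axis. Payload 17.4 kg.
Tool frame: the origin (TCP) lies between the finger pads; the fingertips stand 25 mm ahead of it and the grasp point (between the pads) lies 6 mm ahead of it; z points along the fingers, y is the line along which they close (so a half turn about z gives the same grasp; the last joint's range is limited). The gripper opens to 93 mm and grips with 3 to 60 N. Pads are 15 mm wide; open, the fingers measure 128 mm over their backs; the gripper's body (75 mm by 188 mm) begins 65 mm behind the grasp point.
Start: joints at [-1.238, 0.116, 1.442, -0, 1.584, -0.038], TCP at [0.245, -0.629, 0.244] pointing down, gripper open.
Joint ranges: [-2.83, 2.83], [-0.83, 2.19], [0.07, 2.5], [-1.14, 4.28], [0.01, 3], [-2.97, 2.97]. Speed limits (rad/s): [1.89, 1.89, 2.22, 3.14, 3.14, 3.14].

### API

Orientations are given as [roll, pitch, yaw] about the fixed x, y, z axes, in that order (R = Rz(yaw) Ry(pitch) Rx(roll)).
In Python, from cell import telemetry, camera, order, models gives the robot as it stands. The module is installed in compiled form; this text tells all that it offers.
- The arm moves only by the tool arm_command, never from a script. Its argument "rows" is a list of rows, each an object of numbers: "claw": the opening in per cent of the stroke, from 0 (shut) to 100 (fully open); "x", "y", "z": the shift along the tool's x, y, z in m; "turn": the turn about the tool's z in rad. A call has 1 to 12 rows; each row shifts and turns the commanded pose from where the row before left it, along the tool's axes as they then stand; what a row does not reach is not made up. A row lasts 1/12 s, in which the tool goes at most 41.7 mm and 7.16 degrees, less where a joint would pass 70% of its speed; a pose out of reach is approached as far as the arm can. A call with a gripper value outside its range is refused whole. The fingers move at their own pace and stop on an object; the grip force is fixed at half the most. Time passes only in rows, so rows that do not move let the fingers close. It gives the time, the measured TCP pose, the force, the opening and the grip force at its end, in the units of the state.
- telemetry.sense(): the state, without advancing time (a new reading comes with each control period).
- camera(name): name is "side" or "top"; returns a dict with "frame" (384x512x3 uint8, red, green, blue), "camera_matrix" (3x3 intrinsics, pixels), "camera_from_world" (4x4, takes a point from world to camera coordinates). Camera axes: x right, y down, z forward; pixel columns grow to the right and rows downward; lengths in m; the calibration is good to about 2 mm. A picture is of the moment at which its call begins. There is no depth.
- order.close_job(): hands the job in; it is judged then, once.
Trained networks look in a picture, given as the dict that the camera call returned (one of the last four; its "shot" number tells which), for a name from the list of things; names that differ only in an ending like _2 or _b are one class to them, and where a whole thing is asked for, a point or a joint stands for the part that bears it (a point fixed in the world has none). Each returns a list of dicts, best first, with "conf" (0 to 1); they miss things now and then, are a little off and sometimes report something else, mostly with a low value. They report only what shows in the picture. A call takes as long as a camera call.
- models.spot_in(picture, label): "location" ([x, y, z] in m, in world coordinates, good to about 4 mm: the middle of the surface that is visible of it).
- models.masks_of(picture, label): "region" (384x512 bool, what is visible of it).
- models.pinpoint(picture, label): "location" ([x, y, z] in m, in world coordinates, good to about 4 mm: a listed point, or the origin of a listed thing).
The state is a dict: "time": time; "qpos": joint angles; "qd": joint speeds; "joint_torque": joint torques, N m; "tool_pos": TCP position; "orientation": TCP orientation; "force": force on the tool from outside, world axes, zero at the start; "wrist_torque": the same for the moment, N m; "grip_width": opening from 0.0 (shut) to 1.0 (fully open); "gripper_force": force on a finger pad.
Only numpy, scipy, OpenCV 4.12 (cv2) and the standard library are available. Lean on these libraries where they do the work, as an engineer would, in place of code of your own. Each camera call takes 0.05 s, during which the arm holds its last target. There are 200 camera calls.

## Working session

There is one attempt and no reset: what is moved stays moved. The work goes in short steps, Python scripts to look and compute and a tool call to move; the robot and the scene stay as the last step left them, time stands still between calls to the robot, and variables do not carry over. Pictures are saved under pics/ and viewed, at most 10 in all, crops included, and the job is handed in when it is done.

Besides the shell and the picture viewer there is one more tool, called as name(argument=value, ...), one argument or row to a line, values as JSON. arm_command: Moves the arm, as the interface text tells. Its arguments: {"type":"object","properties":{"rows":{"type":"array","items":{"type":"object","properties":{"claw":{"type":"number"},"x":{"type":"number"},"y":{"type":"number"},"z":{"type":"number"},"turn":{"type":"number"}}}}},"required":["rows"]}

```bash
mkdir -p pics; cat > h.py <<'E'
import numpy as np, cv2
from cell import telemetry, camera, order, models
def save(p,n): cv2.imwrite('pics/'+n,p["frame"][:,:,::-1])
def proj(p,X):
    X=np.atleast_2d(X); c=(p["camera_from_world"]@np.c_[X,np.ones(len(X))].T)[:3]
    u=p["camera_matrix"]@c; return (u[:2]/u[2]).T
def tri(p,q,a,b):
    P=[np.array(k["camera_matrix"])@np.array(k["camera_from_world"])[:3] for k in(p,q)]
    X=cv2.triangulatePoints(P[0],P[1],np.array(a,float).reshape(2,-1),np.array(b,float).reshape(2,-1)); return (X[:3]/X[3]).T
E
python3 - <<'E'
from h import *
s=telemetry.sense();print(s)
for n in("side","top"):
    p=camera(n);save(p,n+"1.png")
    print(n,np.linalg.inv(p["camera_from_world"]).round(2)[:3].tolist())
    for l in("tape_measure","wood_block","lower_tier","upper_tier"):
        for f in("pinpoint","spot_in"):
            try:print(l,f,[(np.round(d["location"],3).tolist(),round(d["conf"],2)) for d in getattr(models,f)(p,l)[:2]])
            except Exception as e:print(l,f,e)
E
cd pics; python3 -c "
import cv2
cv2.imwrite('both1.png',cv2.resize(cv2.vconcat([cv2.imread('side1.png'),cv2.imread('top1.png')]),(400,600)))"
```

```text
{'time': 0.0, 'qpos': array([-1.23780589e+00,  1.16451384e-01,  1.44224659e+00, -1.27022668e-05,
        1.58398531e+00, -3.77652899e-02]), 'qd': array([0.00038852, 0.00057094, 0.00064307, 0.00023657, 0.00037511,
       0.00126966]), 'joint_torque': array([-1.58491464e-03, -7.21256304e+01, -6.22616172e+01,  7.79446936e-02,
        2.36606458e-02, -1.79950389e-04]), 'tool_pos': array([ 0.24452073, -0.62897204,  0.24294009]), 'orientation': array([-3.14050232e+00, -2.84858261e-05,  3.70755547e-01]), 'force': array([ 0.39165333, -0.51724603, -0.74799044]), 'wrist_torque': array([-0.03620386,  0.01429977, -0.00867041]), 'gripper_force': 0.0, 'grip_width': 0.9978902123608531}
side [[-0.93, -0.13, 0.34, 0.02], [-0.36, 0.33, -0.87, 1.29], [0.0, -0.93, -0.36, 0.61]]
tape_measure pinpoint [([0.49, -0.266, 0.002], 0.82)]
tape_measure spot_in [([0.496, -0.246, 0.035], 0.85)]
wood_block pinpoint [([0.539, 0.287, -0.003], 0.66)]
wood_block spot_in [([0.529, 0.302, 0.028], 0.68)]
lower_tier pinpoint [([0.488, 0.074, 0.011], 0.56)]
lower_tier spot_in [([0.538, 0.112, 0.07], 0.58)]
upper_tier pinpoint [([0.546, 0.067, 0.09], 0.68)]
upper_tier spot_in [([0.539, 0.112, 0.07], 0.68)]
top [[0.0, -0.98, 0.18, 0.32], [-1.0, 0.0, 0.02, 0.0], [-0.02, -0.18, -0.98, 1.08]]
tape_measure pinpoint [([0.482, -0.266, -0.002], 0.66)]
tape_measure spot_in [([0.486, -0.26, 0.052], 0.94)]
wood_block pinpoint [([0.539, 0.284, -0.002], 0.89)]
wood_block spot_in [([0.54, 0.28, 0.038], 0.82)]
lower_tier pinpoint [([0.488, 0.068, 0.01], 0.82)]
lower_tier spot_in [([0.524, 0.069, 0.093], 0.76), ([0.536, 0.28, 0.039], 0.62)]
upper_tier pinpoint [([0.544, 0.072, 0.094], 0.67)]
upper_tier spot_in [([0.517, 0.067, 0.092], 0.97)]
```

View pics/side1.png

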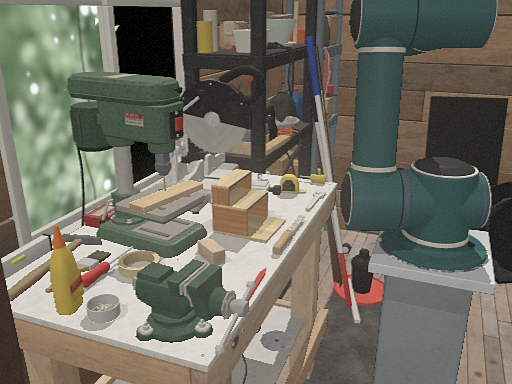

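View pics/top1.png

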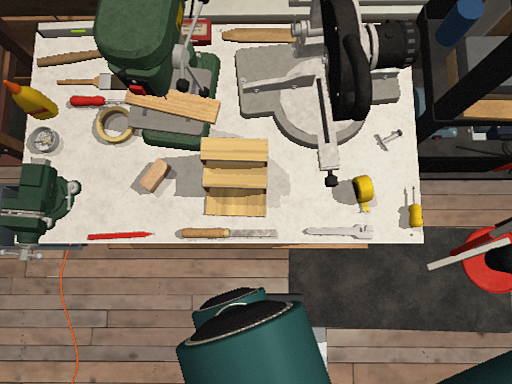

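The side view shows the tape at about (290,183), the block at (211,250) and the rack at (240,208). In the top view the rack is at (235,178), opening towards the robot. The tape is at (363,190) with its tongue towards the robot, and the block is at (155,177), rotated. Next I fit the poses from the silhouettes in both views.

```bash
cat >> h.py <<'E'
from scipy.optimize import minimize
import itertools
BX={"wood_block":[(-.02,.02,-.0425,.0425,0,.038)],
"tape_measure":[(-.019,.017,-.022,.045,0,.063),(-.006,.006,-.046,-.02,0,.01),(.015,.021,.003,.032,.015,.055)],
"lower_tier":[(-.06,.11,-.08,.08,-.008,0),(0,.11,-.08,.08,-.008,.084),(.055,.11,-.08,.08,-.008,.142)]}
def corners(b,v):
    P=np.array(list(itertools.product(b[:2],b[2:4],b[4:]))); c,s=np.cos(v[3]),np.sin(v[3])
    return P@np.array([[c,s,0],[-s,c,0],[0,0,1]])+v[:3]
def sil(p,l,v):
    m=np.zeros((384*2,512*2),np.uint8)
    for b in BX[l]:
        h=cv2.convexHull((proj(p,corners(b,v))*2).astype(np.float32)); cv2.fillConvexPoly(m,np.round(h*16).astype(np.int32),1,shift=4)
    return cv2.resize(m*255,(512,384),interpolation=cv2.INTER_AREA)/255.
def fit(pm,l,v0,steps=(.008,.008,.008,.15)):
    def cost(v):
        c=.0
        for p,m in pm:
            s=sil(p,l,v); c+=np.abs(s-m).sum()/m.sum()
        return c+ (v[2]-v0[2])**2*2e3
    best=None
    for dy in(-.3,0,.3):
        x=np.array(v0)+[0,0,0,dy]
        r=minimize(cost,x,method="Nelder-Mead",options=dict(initial_simplex=np.vstack([x]+[x+np.eye(4)[i]*steps[i] for i in range(4)]),xatol=1e-4,fatol=1e-4))
        if best is None or r.fun<best.fun: best=r
    return best.x,best.fun
E
python3 - <<'E'
from h import *
P=[camera("side"),camera("top")]
ov=[p["frame"].copy() for p in P]
for l,v0 in(("tape_measure",(.486,-.266,0,0)),("wood_block",(.539,.285,0,-.5)),("lower_tier",(.488,.070,.009,0))):
    pm=[]
    for p in P:
        r=models.masks_of(p,l); print(l,[(round(d["conf"],2),int(d["region"].sum())) for d in r])
        if r: pm.append((p,r[0]["region"].astype(float)))
    for sub in ([pm]+[[x] for x in pm] if l!="tape_measure" else [pm]+[[x] for x in pm]):
        v,c=fit(sub,l,v0); print(l,len(sub),v.round(4),round(c,3))
        if len(sub)==2 or len(pm)==1:
            for p,o in zip(P,ov):
                cs,_=cv2.findContours((sil(p,l,v)>.5).astype(np.uint8),0,2); cv2.drawContours(o,cs,-1,(255,0,0),1)
a=cv2.resize(ov[0][150:280,170:340],None,fx=3,fy=3,interpolation=cv2.INTER_NEAREST)[:,:420];b=cv2.resize(ov[1][120:240,120:390],None,fx=2.9,fy=2.9)
cv2.imwrite("pics/o1.png",b[:,:,::-1])
E
```

```text
tape_measure [(0.69, 320)]
tape_measure [(0.96, 558)]
tape_measure 2 [ 0.4954 -0.2729 -0.0018 -0.2347] 0.959
tape_measure 1 [ 4.915e-01 -2.625e-01 -3.000e-04 -1.409e-01] 0.228
tape_measure 1 [ 4.857e-01 -2.648e-01 -4.000e-04 -1.354e+00] 0.2
wood_block [(0.91, 582)]
wood_block [(0.88, 560)]
wood_block 2 [ 0.5391  0.2856 -0.      0.9111] 0.221
wood_block 1 [ 5.389e-01  2.850e-01 -8.000e-04  9.223e-01] 0.078
wood_block 1 [ 0.5392  0.2858 -0.001   0.9385] 0.133
lower_tier [(0.77, 3504)]
lower_tier [(0.76, 4916)]
lower_tier 2 [ 0.4908  0.0701  0.0087 -0.0358] 0.089
lower_tier 1 [ 0.4899  0.0696  0.0085 -0.0235] 0.045
lower_tier 1 [ 0.4915  0.0713  0.0087 -0.0474] 0.037
```

View pics/o1.png

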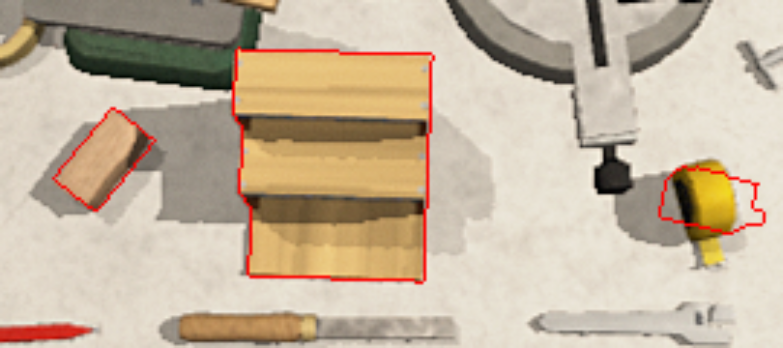

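The overlay shows the block outline (105,160) and rack outline (335,165) fitting well. The tape outline (710,205) is wrong because its starting yaw was 90° off, so I refit it.

```bash
python3 - <<'E'
from h import *
P=[camera("side"),camera("top")]
l="tape_measure"
pm=[(p,models.masks_of(p,l)[0]["region"].astype(float)) for p in P]
for sub in (pm,pm[:1],pm[1:]):
    v,c=fit(sub,l,(.486,-.266,0,-1.45)); print(v.round(4),round(c,3))
    if len(sub)==2:
        im=[]
        for p,m in pm:
            o=p["frame"].copy()
            cs,_=cv2.findContours((sil(p,l,v)>.5).astype(np.uint8),0,2); cv2.drawContours(o,cs,-1,(255,0,0),1)
            x,y=map(int,proj(p,v[:3])[0]); im.append(cv2.resize(o[y-40:y+40,x-40:x+40],(390,390)))
        cv2.imwrite("pics/o2.png",cv2.hconcat(im)[:,:,::-1])
E
```

```text
[ 0.4872 -0.2637 -0.0019 -1.3001] 0.472
[ 4.8630e-01 -2.6350e-01 -5.0000e-04 -1.2436e+00] 0.26
[ 4.8620e-01 -2.6380e-01 -5.0000e-04 -1.3375e+00] 0.189
```

View pics/o2.png

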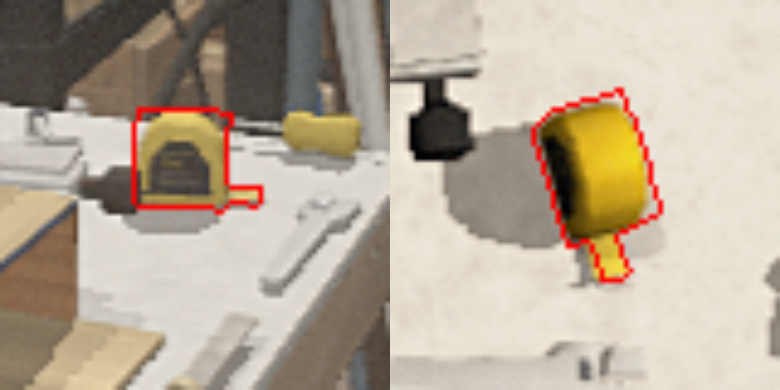

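The tape outline now fits in both crops, with body yaw about -1.33 and the tongue towards the robot. The dark saw knob at about (435,130) in the right crop and (110,190) in the left crop is close by, so I check its height.

```bash
python3 - <<'E'
from h import *
P=[camera("side"),camera("top")]
o=[proj(p,[.4872,-.2637,-.0019])[0].astype(int)-40 for p in P]
for a,b in(((110,190),(437,132)),((110,172),(437,120)),((110,210),(437,145))):
    A=np.array(a)/4.875+o[0]; B=(np.array(b)-[390,0])/4.875+o[1]
    print(A,B,tri(*P,A,B).round(3))
E
```

```text
[274.56410256 189.97435897] [330.64102564 181.07692308] [[ 0.521 -0.176  0.03 ]]
[274.56410256 186.28205128] [330.64102564 178.61538462] [[ 0.523 -0.175  0.044]]
[274.56410256 194.07692308] [330.64102564 183.74358974] [[ 0.52  -0.178  0.014]]
```

arm_command(
  rows=[
    {"claw": 75,"turn": 0.125},
    {"x": 0.0285,"y": -0.027},
    {"x": 0.0285,"y": -0.027},
    {"x": 0.0285,"y": -0.027},
    {"x": 0.0285,"y": -0.027},
    {"x": 0.0285,"y": -0.027},
    {"x": 0.0285,"y": -0.027},
    {"x": 0.0285,"y": -0.027},
    {"x": 0.0285,"y": -0.027},
    {"x": 0.0285,"y": -0.027},
    {"x": 0.0285,"y": -0.027},
    {"x": 0.0285,"y": -0.027},
  ],
)

```text
validation failed for argument at $.ro...
```

arm_command(
  rows=[
    {"claw": 75,"x": 0,"y": 0,"z": 0,"turn": 0.125},
    {"claw": 75,"x": 0.0285,"y": -0.027,"z": 0,"turn": 0},
    {"claw": 75,"x": 0.0285,"y": -0.027,"z": 0,"turn": 0},
    {"claw": 75,"x": 0.0285,"y": -0.027,"z": 0,"turn": 0},
    {"claw": 75,"x": 0.0285,"y": -0.027,"z": 0,"turn": 0},
    {"claw": 75,"x": 0.0285,"y": -0.027,"z": 0,"turn": 0},
    {"claw": 75,"x": 0.0285,"y": -0.027,"z": 0,"turn": 0},
    {"claw": 75,"x": 0.0285,"y": -0.027,"z": 0,"turn": 0},
    {"claw": 75,"x": 0.0285,"y": -0.027,"z": 0,"turn": 0},
    {"claw": 75,"x": 0.0285,"y": -0.027,"z": 0,"turn": 0},
    {"claw": 75,"x": 0.0285,"y": -0.027,"z": 0,"turn": 0},
    {"claw": 75,"x": 0.0285,"y": -0.027,"z": 0,"turn": 0},
  ],
)

```text
time: 2.6
tool_pos: [0.477, -0.263, 0.244]
orientation: [3.141, -0.0, 0.246]
force: [1.5, -1.1, -0.7]
grip_width: 0.751
gripper_force: 0.0
```

arm_command(
  rows=[
    {"claw": 75,"x": 0,"y": 0.002,"z": 0.035,"turn": 0},
    {"claw": 75,"x": 0,"y": 0,"z": 0.035,"turn": 0},
    {"claw": 75,"x": 0,"y": 0,"z": 0.035,"turn": 0},
    {"claw": 75,"x": 0,"y": 0,"z": 0.035,"turn": 0},
    {"claw": 75,"x": 0,"y": 0,"z": 0.03,"turn": 0},
    {"claw": 75,"x": 0,"y": 0,"z": 0.02,"turn": 0},
    {"claw": 75,"x": 0,"y": 0,"z": 0.013,"turn": 0},
    {"claw": 75,"x": 0,"y": 0,"z": 0,"turn": 0},
  ],
)

```text
time: 3.27
tool_pos: [0.4759, -0.2661, 0.0381]
orientation: [-3.139, 0.003, 0.246]
force: [0.1, 0.9, -1.3]
grip_width: 0.753
gripper_force: 0.0
```

```bash
python3 - <<'E'
from h import *
P=[camera("side"),camera("top")]
cv2.imwrite("pics/g1.png",cv2.hconcat([cv2.resize(P[0]["frame"][140:230,240:330],(390,390)),cv2.resize(P[1]["frame"][130:230,310:410],(390,390))])[:,:,::-1])
E
```

```text
(no output)
```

View pics/g1.png

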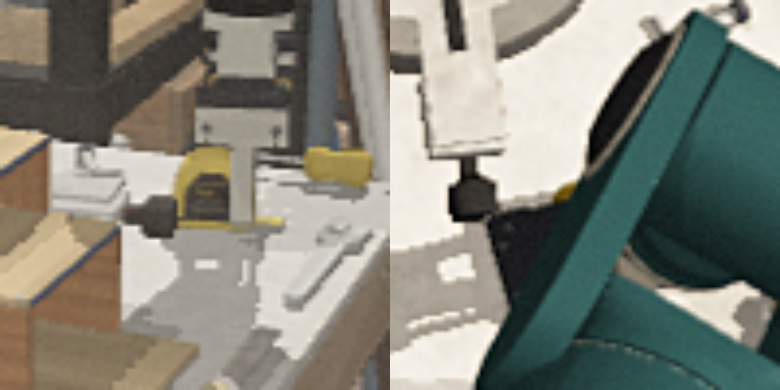

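The left crop shows the finger at (243,185) beside the front of the tape body (205,190), clear of the knob (150,215). I close the gripper and lift.

arm_command(
  rows=[
    {"claw": 0,"x": 0,"y": 0,"z": 0,"turn": 0},
    {"claw": 0,"x": 0,"y": 0,"z": 0,"turn": 0},
    {"claw": 0,"x": 0,"y": 0,"z": 0,"turn": 0},
    {"claw": 0,"x": 0,"y": 0,"z": 0,"turn": 0},
    {"claw": 0,"x": 0,"y": 0,"z": 0,"turn": 0},
    {"claw": 0,"x": 0,"y": 0,"z": 0,"turn": 0},
  ],
)

```text
time: 3.87
tool_pos: [0.4769, -0.2667, 0.0409]
orientation: [3.142, -0.0, 0.246]
force: [0.2, 1.4, 3.8]
grip_width: 0.385
gripper_force: 29.9
```

arm_command(
  rows=[
    {"claw": 0,"x": 0,"y": 0,"z": -0.02,"turn": 0},
    {"claw": 0,"x": 0,"y": 0,"z": -0.03,"turn": 0.07},
    {"claw": 0,"x": 0,"y": 0,"z": -0.03,"turn": 0.105},
    {"claw": 0,"x": 0,"y": 0,"z": 0,"turn": 0.105},
    {"claw": 0,"x": -0.0095,"y": -0.039,"z": 0,"turn": 0},
    {"claw": 0,"x": -0.0095,"y": -0.039,"z": 0,"turn": 0},
    {"claw": 0,"x": -0.0095,"y": -0.039,"z": 0,"turn": 0},
    {"claw": 0,"x": -0.0095,"y": -0.039,"z": 0,"turn": 0},
    {"claw": 0,"x": -0.0095,"y": -0.039,"z": 0,"turn": 0},
    {"claw": 0,"x": -0.0095,"y": -0.039,"z": 0,"turn": 0},
    {"claw": 0,"x": -0.0095,"y": -0.039,"z": 0,"turn": 0},
    {"claw": 0,"x": -0.0095,"y": -0.039,"z": 0,"turn": 0},
  ],
)

```text
time: 4.87
tool_pos: [0.4105, 0.0493, 0.1206]
orientation: [-3.142, -0.0, -0.035]
force: [1.2, -0.0, -2.8]
grip_width: 0.383
gripper_force: 29.9
```

arm_command(
  rows=[
    {"claw": 0,"x": 0,"y": -0.02,"z": 0.015,"turn": 0},
    {"claw": 0,"x": 0,"y": -0.005,"z": 0.02,"turn": 0},
    {"claw": 0,"x": 0,"y": 0,"z": 0.02,"turn": 0},
    {"claw": 0,"x": 0,"y": 0,"z": 0.013,"turn": 0},
    {"claw": 0,"x": 0,"y": 0,"z": 0,"turn": 0},
  ],
)

```text
time: 5.28
tool_pos: [0.4119, 0.0731, 0.051]
orientation: [-3.141, 0.001, -0.033]
force: [-0.5, 0.7, -2.7]
grip_width: 0.383
gripper_force: 30.0
```

```bash
python3 - <<'E'
from h import *
s=telemetry.sense();print(s["tool_pos"].round(4),s["orientation"].round(3))
P=[camera("side"),camera("top")]
for p in P: print([(np.round(d["location"],3).tolist(),round(d["conf"],2)) for d in models.pinpoint(p,"tape_measure")])
cv2.imwrite("pics/g2.png",cv2.hconcat([cv2.resize(P[0]["frame"][150:270,190:310],(390,390)),cv2.resize(P[1]["frame"][110:240,170:300],(390,390))])[:,:,::-1])
E
```

```text
[0.4119 0.0731 0.051 ] [-3.141e+00  1.000e-03 -3.300e-02]
[([0.422, 0.071, 0.012], 0.73)]
[([0.543, 0.071, 0.089], 0.58)]
```

View pics/g2.png

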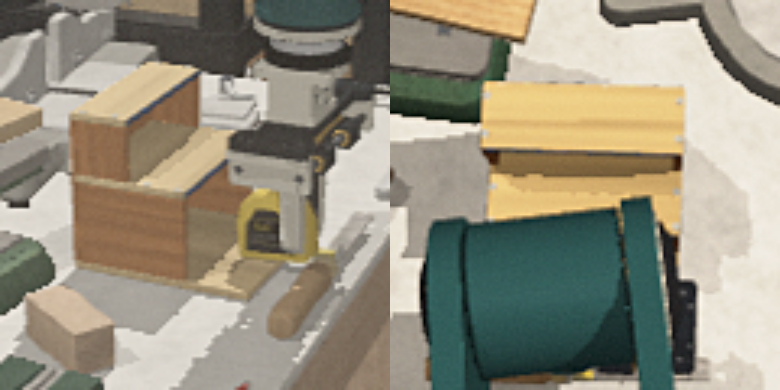

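The tape is upright in front of the lower tier, at (275,225) in the left crop, and clears the step. I slide it in.

arm_command(
  rows=[
    {"claw": 0,"x": 0.008,"y": 0,"z": -0.001,"turn": 0},
    {"claw": 0,"x": 0.015,"y": 0,"z": 0,"turn": 0},
    {"claw": 0,"x": 0.015,"y": 0,"z": 0,"turn": 0},
    {"claw": 0,"x": 0.009,"y": 0,"z": 0,"turn": 0},
    {"claw": 0,"x": 0.005,"y": 0,"z": 0,"turn": 0},
    {"claw": 0,"x": 0,"y": 0,"z": 0,"turn": 0},
    {"claw": 0,"x": 0,"y": 0,"z": 0.001,"turn": 0},
    {"claw": 0,"x": 0,"y": 0,"z": 0.001,"turn": 0},
    {"claw": 0,"x": 0,"y": 0,"z": 0.001,"turn": 0},
    {"claw": 0,"x": 0,"y": 0,"z": 0,"turn": 0},
  ],
)

```text
time: 6.32
tool_pos: [0.464, 0.0709, 0.0506]
orientation: [3.142, 0.0, -0.034]
force: [-1.0, -0.0, -1.3]
grip_width: 0.385
gripper_force: 30.0
```

arm_command(
  rows=[
    {"claw": 0,"x": 0,"y": 0,"z": 0.001,"turn": 0},
    {"claw": 0,"x": 0,"y": 0,"z": 0,"turn": 0},
    {"claw": 0,"x": 0,"y": 0,"z": 0,"turn": 0},
  ],
)

```text
time: 6.57
tool_pos: [0.4643, 0.071, 0.0501]
orientation: [-3.142, -0.0, -0.034]
force: [-3.8, -0.2, 4.2]
grip_width: 0.386
gripper_force: 30.0
```

arm_command(
  rows=[
    {"claw": 50,"x": 0,"y": 0,"z": 0,"turn": 0},
    {"claw": 65,"x": 0,"y": 0,"z": 0,"turn": 0},
    {"claw": 75,"x": 0,"y": 0,"z": 0,"turn": 0},
    {"claw": 75,"x": 0,"y": 0,"z": 0,"turn": 0},
    {"claw": 75,"x": 0,"y": 0,"z": 0,"turn": 0},
    {"claw": 75,"x": 0,"y": 0,"z": -0.015,"turn": 0},
    {"claw": 75,"x": 0,"y": 0,"z": -0.03,"turn": 0},
    {"claw": 75,"x": 0,"y": 0,"z": -0.035,"turn": 0},
    {"claw": 75,"x": 0,"y": 0,"z": -0.035,"turn": 0},
    {"claw": 75,"x": 0,"y": 0,"z": -0.035,"turn": 0},
    {"claw": 75,"x": 0,"y": 0,"z": 0,"turn": 0},
  ],
)

```text
time: 7.48
tool_pos: [0.4662, 0.0711, 0.2067]
orientation: [-3.14, -0.009, -0.034]
force: [1.1, 0.1, 2.0]
grip_width: 0.75
gripper_force: 0.0
```

arm_command(
  rows=[
    {"claw": 75,"x": 0.009,"y": -0.037,"z": 0,"turn": 0},
    {"claw": 75,"x": 0.009,"y": -0.037,"z": 0,"turn": 0},
    {"claw": 75,"x": 0.009,"y": -0.037,"z": 0,"turn": 0},
    {"claw": 75,"x": 0.009,"y": -0.037,"z": 0,"turn": 0},
    {"claw": 75,"x": 0.009,"y": -0.037,"z": 0,"turn": 0},
    {"claw": 75,"x": 0.009,"y": -0.037,"z": 0,"turn": 0},
    {"claw": 75,"x": 0,"y": 0,"z": 0,"turn": 0.103},
    {"claw": 75,"x": 0,"y": 0,"z": 0,"turn": 0.103},
    {"claw": 75,"x": 0,"y": 0,"z": 0,"turn": 0.103},
    {"claw": 75,"x": 0,"y": 0,"z": 0,"turn": 0.103},
    {"claw": 75,"x": 0,"y": 0,"z": 0,"turn": 0.103},
    {"claw": 75,"x": 0,"y": 0,"z": 0,"turn": 0.103},
  ],
)

```text
time: 8.48
tool_pos: [0.526, 0.291, 0.1992]
orientation: [3.141, 0.0, -0.657]
force: [-0.5, 0.2, 0.1]
grip_width: 0.754
gripper_force: 0.0
```

```bash
python3 - <<'E'
from h import *
s=telemetry.sense();print(s["tool_pos"].round(4),s["orientation"].round(3))
P=[camera("side"),camera("top")]
cv2.imwrite("pics/g3.png",cv2.hconcat([cv2.resize(P[0]["frame"][150:270,190:310],(390,390)),cv2.resize(P[1]["frame"][80:260,120:300],(390,390))])[:,:,::-1])
E
```

```text
[0.526  0.291  0.1992] [ 3.141  0.    -0.657]
```

View pics/g3.png

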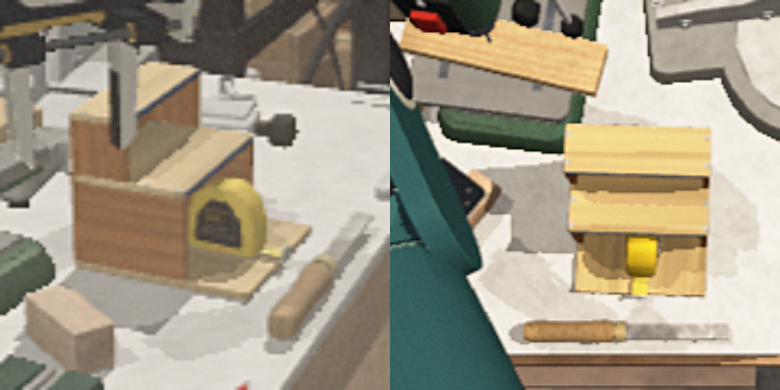

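The tape stands in the lower tier, at (640,258) in the right crop, with its rear under the cover and its tongue pointing out at (640,288). Next I go down on the block.

arm_command(
  rows=[
    {"claw": 75,"x": 0.001,"y": -0.0035,"z": 0.03,"turn": 0},
    {"claw": 75,"x": 0,"y": 0,"z": 0.035,"turn": 0},
    {"claw": 75,"x": 0,"y": 0,"z": 0.035,"turn": 0},
    {"claw": 75,"x": 0,"y": 0,"z": 0.03,"turn": 0},
    {"claw": 75,"x": 0,"y": 0,"z": 0.02,"turn": 0},
    {"claw": 75,"x": 0,"y": 0,"z": 0.012,"turn": 0},
    {"claw": 75,"x": 0,"y": 0,"z": 0.005,"turn": 0},
    {"claw": 75,"x": 0,"y": 0,"z": 0,"turn": 0},
  ],
)

```text
time: 9.25
tool_pos: [0.5288, 0.2931, 0.0322]
orientation: [3.141, 0.0, -0.651]
force: [-0.4, -0.2, 0.9]
grip_width: 0.753
gripper_force: 0.0
```

arm_command(
  rows=[
    {"claw": 0,"x": 0,"y": 0,"z": 0,"turn": 0},
    {"claw": 0,"x": 0,"y": 0,"z": 0,"turn": 0},
    {"claw": 0,"x": 0,"y": 0,"z": 0,"turn": 0},
    {"claw": 0,"x": 0,"y": 0,"z": 0,"turn": 0},
    {"claw": 0,"x": 0,"y": 0,"z": 0,"turn": 0},
    {"claw": 0,"x": 0,"y": 0,"z": 0,"turn": 0},
  ],
)

```text
time: 9.75
tool_pos: [0.5291, 0.2932, 0.0332]
orientation: [-3.141, -0.0, -0.652]
force: [-1.5, -0.6, 4.4]
grip_width: 0.432
gripper_force: 29.8
```

arm_command(
  rows=[
    {"claw": 0,"x": 0,"y": 0,"z": -0.025,"turn": 0},
    {"claw": 0,"x": 0,"y": 0,"z": -0.035,"turn": 0},
    {"claw": 0,"x": 0,"y": 0,"z": -0.035,"turn": 0},
    {"claw": 0,"x": 0,"y": 0,"z": -0.035,"turn": -0.103},
    {"claw": 0,"x": 0,"y": 0,"z": -0.035,"turn": -0.103},
    {"claw": 0,"x": 0,"y": 0,"z": -0.01,"turn": -0.103},
    {"claw": 0,"x": 0,"y": 0,"z": 0,"turn": -0.103},
    {"claw": 0,"x": 0,"y": 0,"z": 0,"turn": -0.103},
    {"claw": 0,"x": 0,"y": 0,"z": 0,"turn": -0.103},
    {"claw": 0,"x": 0,"y": 0,"z": 0,"turn": 0},
  ],
)

```text
time: 10.58
tool_pos: [0.5288, 0.2931, 0.2077]
orientation: [-3.142, -0.0, -0.029]
force: [-0.2, 0.0, -0.5]
grip_width: 0.427
gripper_force: 29.8
```

arm_command(
  rows=[
    {"claw": 0,"x": -0.009,"y": 0.032,"z": 0,"turn": 0},
    {"claw": 0,"x": -0.009,"y": 0.032,"z": 0,"turn": 0},
    {"claw": 0,"x": -0.009,"y": 0.032,"z": 0,"turn": 0},
    {"claw": 0,"x": -0.009,"y": 0.032,"z": 0,"turn": 0},
    {"claw": 0,"x": -0.009,"y": 0.032,"z": 0,"turn": 0},
    {"claw": 0,"x": -0.008,"y": 0.032,"z": 0,"turn": 0},
    {"claw": 0,"x": 0,"y": 0.032,"z": 0,"turn": 0},
    {"claw": 0,"x": 0,"y": 0,"z": 0,"turn": 0},
    {"claw": 0,"x": 0,"y": 0,"z": 0,"turn": 0},
  ],
)

```text
time: 11.33
tool_pos: [0.4682, 0.0699, 0.2079]
orientation: [-3.141, -0.001, -0.04]
force: [0.6, 0.9, -0.3]
grip_width: 0.427
gripper_force: 29.8
```

arm_command(
  rows=[
    {"claw": 0,"x": 0,"y": 0,"z": 0.025,"turn": 0},
    {"claw": 0,"x": 0,"y": 0,"z": 0.025,"turn": 0},
    {"claw": 0,"x": 0,"y": 0,"z": 0.018,"turn": 0},
    {"claw": 0,"x": 0,"y": 0,"z": 0.01,"turn": 0},
    {"claw": 0,"x": 0,"y": 0,"z": 0,"turn": 0},
    {"claw": 0,"x": 0,"y": 0,"z": 0,"turn": 0},
  ],
)

```text
time: 11.83
tool_pos: [0.4684, 0.0716, 0.13]
orientation: [-3.142, 0.0, -0.034]
force: [-0.3, 0.4, -0.5]
grip_width: 0.428
gripper_force: 29.8
```

```bash
python3 - <<'E'
from h import *
s=telemetry.sense();print(s["tool_pos"].round(4),s["orientation"].round(3))
P=[camera("side")]
cv2.imwrite("pics/g4.png",cv2.resize(P[0]["frame"][160:260,200:300],(600,600))[:,:,::-1])
E
```

```text
[0.4684 0.0716 0.13  ] [-3.142  0.    -0.034]
```

View pics/g4.png

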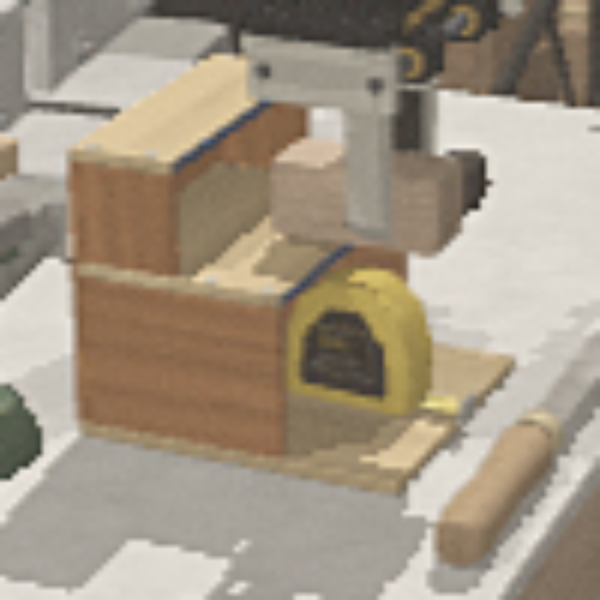

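The block (355,200) hangs level above the upper step and in front of its cover. The tape stands well at (360,340). I slide the block in and lower it.

arm_command(
  rows=[
    {"claw": 0,"x": 0.008,"y": 0,"z": 0,"turn": 0},
    {"claw": 0,"x": 0.015,"y": 0,"z": 0,"turn": 0},
    {"claw": 0,"x": 0.015,"y": 0,"z": 0,"turn": 0},
    {"claw": 0,"x": 0.009,"y": 0,"z": 0,"turn": 0},
    {"claw": 0,"x": 0.003,"y": 0,"z": 0,"turn": 0},
    {"claw": 0,"x": 0,"y": 0,"z": 0,"turn": 0},
    {"claw": 0,"x": 0,"y": 0,"z": 0.002,"turn": 0},
    {"claw": 0,"x": 0,"y": 0,"z": 0.001,"turn": 0},
    {"claw": 0,"x": 0,"y": 0,"z": 0.001,"turn": 0},
    {"claw": 0,"x": 0,"y": 0,"z": 0,"turn": 0},
    {"claw": 0,"x": 0,"y": 0,"z": 0,"turn": 0},
  ],
)

```text
time: 12.8
tool_pos: [0.518, 0.0694, 0.1257]
orientation: [-3.142, -0.0, -0.034]
force: [0.3, -0.3, -0.9]
grip_width: 0.427
gripper_force: 29.8
```

arm_command(
  rows=[
    {"claw": 0,"x": 0,"y": 0,"z": 0.001,"turn": 0},
    {"claw": 0,"x": 0,"y": 0,"z": 0,"turn": 0},
    {"claw": 0,"x": 0,"y": 0,"z": 0,"turn": 0},
  ],
)

```text
time: 13.05
tool_pos: [0.5183, 0.0694, 0.1252]
orientation: [-3.142, -0.0, -0.034]
force: [-3.5, 0.4, 4.9]
grip_width: 0.426
gripper_force: 29.8
```

Contact with the floor. I release and go straight up.

arm_command(
  rows=[
    {"claw": 55,"x": 0,"y": 0,"z": 0,"turn": 0},
    {"claw": 65,"x": 0,"y": 0,"z": 0,"turn": 0},
    {"claw": 75,"x": 0,"y": 0,"z": 0,"turn": 0},
    {"claw": 75,"x": 0,"y": 0,"z": 0,"turn": 0},
    {"claw": 75,"x": 0,"y": 0,"z": 0,"turn": 0},
    {"claw": 75,"x": 0,"y": 0,"z": -0.015,"turn": 0},
    {"claw": 75,"x": 0,"y": 0,"z": -0.03,"turn": 0},
    {"claw": 75,"x": 0,"y": 0,"z": -0.03,"turn": 0},
    {"claw": 75,"x": 0,"y": 0,"z": -0.03,"turn": 0},
    {"claw": 75,"x": 0,"y": 0,"z": 0,"turn": 0},
  ],
)

```text
time: 13.88
tool_pos: [0.5196, 0.0695, 0.2358]
orientation: [-3.141, -0.007, -0.034]
force: [0.1, 0.2, 0.8]
grip_width: 0.752
gripper_force: 0.0
```

arm_command(
  rows=[
    {"claw": 75,"x": 0,"y": 0.035,"z": 0,"turn": 0},
    {"claw": 75,"x": 0,"y": 0.035,"z": 0,"turn": 0},
    {"claw": 75,"x": 0,"y": 0.035,"z": 0,"turn": 0},
    {"claw": 75,"x": 0,"y": 0.035,"z": 0,"turn": 0},
    {"claw": 75,"x": 0,"y": 0.035,"z": 0,"turn": 0},
    {"claw": 75,"x": 0,"y": 0.035,"z": 0,"turn": 0},
    {"claw": 75,"x": 0,"y": 0.035,"z": 0,"turn": 0},
    {"claw": 75,"x": 0,"y": 0.035,"z": 0,"turn": 0},
    {"claw": 75,"x": 0,"y": 0,"z": 0,"turn": 0},
    {"claw": 75,"x": 0,"y": 0,"z": 0,"turn": 0},
  ],
)

```text
time: 14.72
tool_pos: [0.5083, -0.2119, 0.2291]
orientation: [-3.141, 0.001, -0.037]
force: [-0.1, -0.3, -0.6]
grip_width: 0.747
gripper_force: 0.0
```

```bash
python3 - <<'E'
from h import *
s=telemetry.sense();print(s["tool_pos"].round(4),s["force"].round(1))
P=[camera("side"),camera("top")]
for l in("tape_measure","wood_block"):
    for p in P: print(l,[(np.round(d["location"],3).tolist(),round(d["conf"],2)) for d in models.pinpoint(p,l)[:1]])
cv2.imwrite("pics/g5.png",cv2.hconcat([cv2.resize(P[0]["frame"][160:260,200:300],(400,400)),cv2.resize(P[1]["frame"][130:230,185:285],(400,400))])[:,:,::-1])
E
```

```text
[ 0.5083 -0.2119  0.2291] [-0.1 -0.3 -0.6]
tape_measure [([0.476, 0.064, 0.007], 0.63)]
tape_measure [([0.469, 0.07, 0.007], 0.58)]
wood_block [([0.533, 0.072, 0.086], 0.76)]
wood_block [([0.531, 0.065, 0.092], 0.87)]
```

View pics/g5.png

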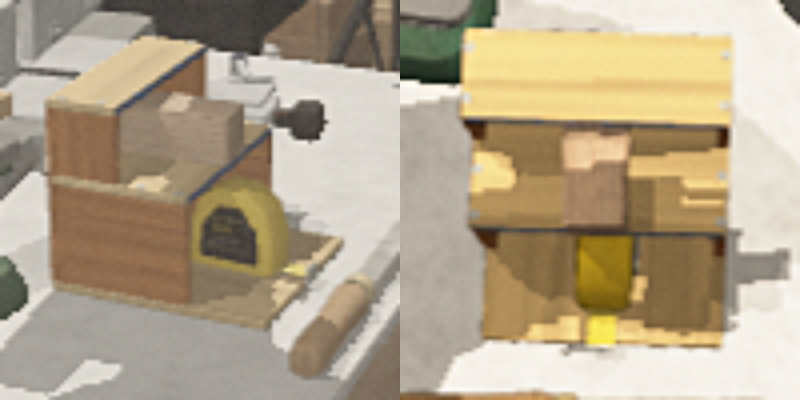

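Both stand upright and straight. The block (597,180) has its rear under the upper cover. The tape (603,275) has its rear under the lower cover and its tongue pointing out at (602,328).

```bash
python3 -c "
from cell import order; print(order.close_job())"
```

```text
the job is handed in; nothing more can be done
None
```

The job is handed in: the tape measure stands in the lower tier with its tongue pointing out and the block in the upper tier, each with its rear about 28 mm under its cover by my measurements, after about 15 s of robot time.

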